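# Isolate the cold saw and clear its catch tray into the tote

## Robot

A 6-joint arm with a two-finger parallel gripper is mounted at the origin on the work surface. World frame = base frame: x ahead of the robot, y to its left, z up, the work surface at z = 0. Lengths are in m, angles in rad, forces in N, time in s.
With the tool pointing down it reaches from about 0.35 to 0.85 m from the base axis. Payload 8.1 kg.
Tool frame: the origin (TCP) lies on the mounting face of the last link; the fingertips stand 186 mm ahead of it and the grasp point (between the pads) lies 167 mm ahead of it; z points along the fingers, y is the line along which they close (so a half turn about z gives the same grasp; the last joint's range is limited). The gripper opens to 93 mm and grips with 3 to 60 N. Pads are 15 mm wide; open, the fingers measure 128 mm over their backs; the gripper's body (75 mm by 188 mm) begins 65 mm behind the grasp point.
Start: joints at [1.178, 0.13, 1.488, -0, 1.523, -0.085], TCP at [0.182, 0.572, 0.405] pointing down, gripper open.
Joint ranges: [-2.96, 2.96], [-0.89, 2.26], [0.02, 2.5], [-1.34, 4.48], [0, 2.73], [-2.66, 2.66]. Speed limits (rad/s): [2.39, 2.39, 2.79, 3.14, 3.14, 3.14].

## Interface

Orientations are given as a rotation vector (axis times angle).
In Python, from plant import * gives the robot as it stands. The module is installed in compiled form; this text tells all that it offers.
- The arm moves only by the tool arm_command, never from a script. Its argument "increments" is a list of rows, each a list of 6 numbers: the shift along the tool's x, y, z in units of 0.2 m (1.0 is 0.2 m), then the turn, a rotation vector about the tool's x, y, z in units of pi rad (1.0 is pi rad). A call has exactly 5 rows; each row is the pose to reach, as a shift and turn from the pose commanded when the call began, along the tool's axes at that moment, turning the shorter way round; what a row does not reach only later rows make up. A row lasts 1/8 s, in which the tool goes at most 62.5 mm and 10.7 degrees, less where a joint would pass 70% of its speed; a pose out of reach is approached as far as the arm can. A call with a number of a shift or a turn outside -1 to 1 is refused whole. A call with a gripper value outside its range is refused whole. "fingers" is the closure, from -1 (fully open) to 1 (shut), set as the call begins (left out, the last holds). The fingers move at their own pace and stop on an object; "force" is the grip in N (left out, the last holds). Time passes only in rows, so rows that repeat a pose let the fingers close, or fill a call up. It gives the time, the measured TCP pose, the force, the opening and the grip force at its end, in the units of the state.
- read_state(): the state, without advancing time (a new reading comes with each control period).
- read_camera(name): name is "scene" or "top" or "wrist"; returns a dict with "image" (480x640x3 uint8, red, green, blue), "fx", "fy", "cx", "cy" (pixels), "T" (4x4, takes a point from camera to world coordinates). Camera axes: x right, y down, z forward; pixel columns grow to the right and rows downward; lengths in m; the calibration is good to about 2 mm. A picture is of the moment at which its call begins. There is no depth.
- close_job(): hands the job in; it is judged then, once.
The state is a dict: "t": time; "q": joint angles; "dq": joint speeds; "joint_torque": joint torques, N m; "tool_pos": TCP position; "orientation": TCP orientation; "force": force on the tool from outside, world axes, zero at the start; "wrist_torque": the same for the moment, N m; "opening": finger opening in m; "gripper_force": force on a finger pad.
Only numpy, scipy, OpenCV 4.12 (cv2) and the standard library are available. Lean on these libraries where they do the work, as an engineer would, in place of code of your own. Each camera call takes 0.05 s, during which the arm holds its last target. There are 200 camera calls.

## Task

Before anything in the saw's catch tray is disturbed, turn the red isolator handle fully to OFF. Then collect the two finished 140 mm lengths of box section from the tray and lay them in the blue tote (set down, not dropped), flat on its floor and lengthwise like the one already packed there, nothing stacked or leaning, without shoving the packed one. Leave the short trim end in the tray, the isolator off, and the brush and wrench where they lie.

Things in the scene. Friction and masses are not known exactly. Their poses are not given: they have to be found in the camera images.
- isolator (a joint): Red isolator handle on top of the grey box at the back of the bench, rad: 1.57 = ON (handle in line with its box, pointing away from the robot), 0 = OFF (a quarter turn anticlockwise seen from above; handle crosswise, white mark to the left). Vertical axis, a stop at each end, stiff (0.06 N m): it stays wherever it is left, so turn it home against its stop.
- isolator_grip (a point): On the isolator's vertical axis, in the red grip bar: bar 58 mm long (point y axis along it, +y is the white-mark end), 18 mm wide (point x), rising 34 mm from a round 58 mm red disc; this point is 19 mm above the disc and 15 mm below the bar's top, about 100 mm above the bench. The point turns with the handle; turning from ON to OFF is +90 degrees about the vertical (anticlockwise from above). Box top is 30 mm below this point; on it two low push buttons 82 mm beyond the axis.
- tray: Grey sheet-steel catch tray, fixed at the end of the saw's chute: 310 mm (its x) by 250 mm (its y) outside, 20 mm high, walls and floor 3 mm. Origin at the centre of its underside, z up. The chute's lip hangs about 52 mm above the bench over its -y edge. In it lie two finished lengths and one trim end, roughly along its y, about 90 mm apart, in any order.
- part1_mid (a point): Centre of a finished part: primed red-brown square box section, 40 x 40 mm, 140 mm long with bright sawn ends, about 0.4 kg. Its x axis along its length, z up at the start; centre 20 mm above what it lies on. The outside is closed on all four long faces.
- part2_mid (a point): Centre of the other finished part, same as the first.
- trim_mid (a point): Centre of the trim end: same 40 x 40 mm section, only 70 mm long, x axis along its length. Stays in the tray.
- tote: Shallow blue plastic tote standing loose on the bench, 1.5 kg: 270 mm (its x) by 330 mm (its y, the long way) outside, 60 mm high, walls and floor 4 mm; a 10 mm rim runs round outside the top. Origin at the centre of its underside, z up.
- packed_mid (a point): Centre of the finished part already packed in the tote, same size as the others: lies flat on the floor along the tote's long (y) axis, near its +x wall. Its x axis along its length.
- brush: Wooden-handled brush, 200 mm long and about 20 mm high, on the bench between tray and tote, origin under its middle. Leave it.
- wrench: Steel wrench, 190 mm long, lying flat beside the brush between tray and tote, origin under its middle. Leave it.
Mind the look-alikes: they are no part of the job. What is shaped like the part that bears trim_mid but black or purple is not meant.

How it is judged:
On the way, in this order (a step that is already met when the one before it is completed fails the run):
1. the isolator handle is at OFF (value of joint isolator below 0.2 rad), for 0.2 s.
2. a first finished part lies flat and lengthwise on the tote floor (((x of part1_mid in the frame of tote between -0.115 and 0.115 m and y of part1_mid in the frame of tote between -0.1 and 0.1 m and z of part1_mid in the frame of tote below 0.03 m and angle between the x axis of part1_mid and the y axis of tote, either way round below 0.26 rad) or (x of part2_mid in the frame of tote between -0.115 and 0.115 m and y of part2_mid in the frame of tote between -0.1 and 0.1 m and z of part2_mid in the frame of tote below 0.03 m and angle between the x axis of part2_mid and the y axis of tote, either way round below 0.26 rad))), for 0.2 s.
At the end, for the whole second after the job is handed in: Isolator within 0.2 rad of OFF; both finished parts and the packed one lie flat on the tote's floor (centre less than 30 mm above the tote's underside, so nothing stacked or leaning), within 15 degrees of the tote's long axis, inside it and at rest; the trim end still lies in the tray (value of joint isolator below 0.2 rad and x of part1_mid in the frame of tote between -0.115 and 0.115 m and y of part1_mid in the frame of tote between -0.1 and 0.1 m and z of each of part1_mid, part2_mid, packed_mid in the frame of tote below 0.03 m and angle between the x axis of each of part1_mid, part2_mid, packed_mid and the y axis of tote, either way round below 0.26 rad and x of part2_mid in the frame of tote between -0.115 and 0.115 m and y of part2_mid in the frame of tote between -0.1 and 0.1 m and x of packed_mid in the frame of tote between -0.115 and 0.115 m and y of packed_mid in the frame of tote between -0.1 and 0.1 m and x of trim_mid in the frame of tray between -0.15 and 0.15 m and y of trim_mid in the frame of tray between -0.12 and 0.12 m and z of trim_mid in the frame of tray below 0.045 m and linear speed of each of part1, part2 below 0.02 m/s); the robot touches nothing.
It fails at once if a piece in the catch tray was moved (over 15 mm) before the isolator was turned to OFF (value of joint isolator above 0.35 rad and distance of any of part1_mid, part2_mid, trim_mid from where it was at the start of the episode above 0.015 m).
It fails at once if a finished part was dropped into the tote (falling free of the fingers faster than 0.6 m/s, a fall of about 18 mm) ((linear speed of part1 above 0.6 m/s and contact force between the fingers and part1 below 0.05 N and x of part1_mid in the frame of tote between -0.16 and 0.16 m and y of part1_mid in the frame of tote between -0.19 and 0.19 m and z of part1_mid in the frame of tote below 0.25 m) or (linear speed of part2 above 0.6 m/s and contact force between the fingers and part2 below 0.05 N and x of part2_mid in the frame of tote between -0.16 and 0.16 m and y of part2_mid in the frame of tote between -0.19 and 0.19 m and z of part2_mid in the frame of tote below 0.25 m)).
It fails at once if the packed part was shoved (over 30 mm) (distance of packed_mid from where it was at the start of the episode above 0.03 m).
It fails at once if the brush or the wrench was moved (over 40 mm) (distance of any of brush, wrench from where it was at the start of the episode above 0.04 m).
It also fails if it takes over 72 s, if anything falls off the work surface, if the arm or the gripper's body presses on something with over 40 N, if the wrist force passes 120 N, or if a joint passes its speed limit or range.

## Working session

There is one attempt and no reset: what is moved stays moved. The work goes in short steps, Python scripts to look and compute and a tool call to move; the robot and the scene stay as the last step left them, time stands still between calls to the robot, and variables do not carry over. Pictures are saved under pics/ and viewed, at most 10 in all, crops included, and the job is handed in when it is done.

Besides the shell and the picture viewer there is one more tool, called after ">>>" as name([rows], argument=value, ...), one row to a line, values as JSON. arm_command: Moves the arm, as the interface text tells. Shifts and turns lie within -1 to 1; 1 stands for 0.2 m of shift or pi rad of turn. Its arguments: {"type":"object","properties":{"increments":{"type":"array","items":{"type":"array","items":{"type":"number","minimum":-1,"maximum":1}}},"fingers":{"type":"number"},"force":{"type":"number"}},"required":["increments"]}

```bash
mkdir -p pics; python3 - <<'E'
from plant import *
import cv2,numpy as np
for n in("top","scene"):
    c=read_camera(n);cv2.imwrite(f"pics/{n}0.png",c["image"][:,:,::-1]);print(n,c["fx"],c["fy"],c["cx"],c["cy"],np.round(c["T"],4).tolist())
s=read_state();print(s["t"],s["tool_pos"],s["orientation"],s["opening"])
E
```

```text
top 504.6927001319943 504.6927001319943 321.8350428561386 252.31023109330562 [[0.0159, -0.9912, 0.1317, 0.325], [-0.9998, -0.0174, -0.0102, 0.0343], [0.0124, -0.1315, -0.9912, 1.2199], [0.0, 0.0, 0.0, 1.0]]
scene 617.7624663977409 617.7624663977409 304.71197543881476 249.90972892515032 [[0.382, 0.7031, -0.5998, 1.2642], [0.924, -0.3029, 0.2334, -0.2766], [-0.0176, -0.6433, -0.7654, 1.0999], [0.0, 0.0, 0.0, 1.0]]
0.1 [0.18166081 0.57161669 0.40378507] [-4.81438970e-01 -3.10411593e+00  2.57063828e-03] 0.092699075115321
```

View pics/top0.png

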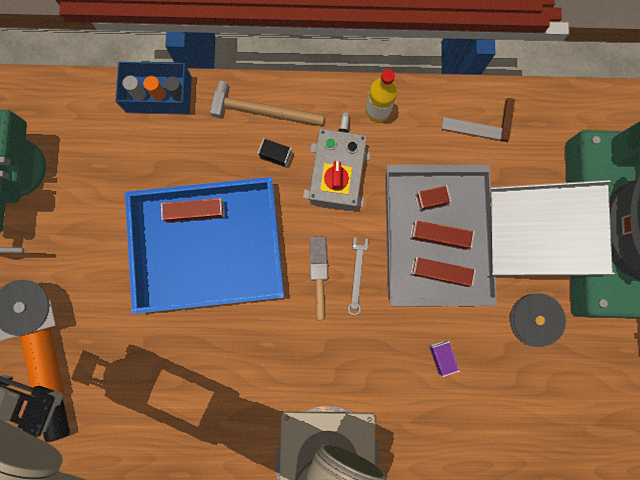

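View pics/scene0.png

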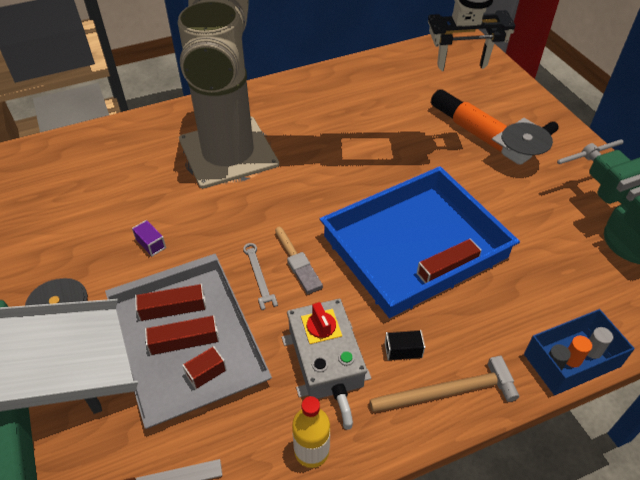

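The top view shows the isolator at about (337,177) and the finished parts in the tray at (442,235) and (443,271). The trim is at (434,197), the tote spans (127..285, 180..312), and the packed part is at (193,210).

```bash
cat > h.py <<'E'
from plant import *
import cv2,numpy as np
from scipy.spatial.transform import Rotation as R
def w(c,uv,z):
    T=np.array(c["T"]);d=T[:3,:3]@[(uv[0]-c["cx"])/c["fx"],(uv[1]-c["cy"])/c["fy"],1]
    return (T[:3,3]+d*(z-T[2,3])/d[2])[:2]
def blobs(c,z,lo,hi,amin=150):
    hsv=cv2.cvtColor(c["image"],cv2.COLOR_RGB2HSV);m=cv2.inRange(hsv,lo,hi)
    for k in cv2.findContours(m,cv2.RETR_EXTERNAL,cv2.CHAIN_APPROX_NONE)[0]:
        if cv2.contourArea(k)<amin: continue
        p=np.array([w(c,q,z) for q in k[:,0]],np.float32)*1000
        r=cv2.minAreaRect(p);print(np.round(k[:,0].mean(0)),"c",np.round(r[0],1),"size",np.round(r[1],1),"ang",round(r[2],1))
def move(dx,dy,dz,dyaw_deg=0):
    "world shift (m), yaw about world z -> tool increments"
    s=read_state();Rt=R.from_rotvec(s["orientation"])
    a=Rt.inv().apply([dx,dy,dz])/0.2;b=Rt.inv().apply([0,0,np.deg2rad(dyaw_deg)])/np.pi
    print(np.round(a,3),np.round(b,3))
E
python3 - <<'E'
from h import *
c=read_camera("top")
hsv=cv2.cvtColor(c["image"],cv2.COLOR_RGB2HSV)
for p in [(442,235),(442,245),(442,226),(193,210),(193,219),(150,250),(337,190),(434,200)]: print(p,hsv[p[1],p[0]])
print("parts");blobs(c,.043,(0,120,85),(8,255,200))
print("tote");blobs(c,.06,(100,120,60),(120,255,255),4000)
print("iso disc");blobs(c,.081,(0,200,150),(6,255,255))
big=np.hstack([cv2.resize(c["image"][110:320,295:500],None,fx=2.0,fy=2.0,interpolation=2),cv2.resize(c["image"][170:320,115:295],None,fx=2.1,fy=2.8)]) if 0 else cv2.resize(c["image"][120:320,300:500],(600,600),interpolation=2)
cv2.imwrite("pics/z1.png",big[:,:,::-1])
T=R.from_rotvec(read_state()["orientation"]).as_matrix();print(T.round(3))
for p,z in [((337,176),.115)]: print(w(c,p,z))
E
```

```text
(442, 235) [  7 180 129]
(442, 245) [ 6 37 97]
(442, 226) [  6 192 177]
(193, 210) [  6 155 155]
(193, 219) [  5 216  59]
(150, 250) [108 174 193]
(337, 190) [ 20 205 149]
(434, 200) [  5 171 131]
parts
[444. 271.] c [ 441.3 -266. ] size [134.1  40.2] ang 79.0
[443. 234.] c [ 531.  -265.1] size [134.8  40.1] ang 80.0
[188. 210.] c [580.  334.2] size [ 40.2 134.2] ang 6.1
[434. 196.] c [ 621.4 -245.1] size [40.4 63.5] ang 13.3
[323.   8.] c [1087.9   57.5] size [  68. 1260.] ang 1.4
tote
[203. 245.] c [494.3 297.8] size [285.6 346.6] ang 7.1
iso disc
[334. 174.] c [ 6.61e+02 -3.00e-01] size [33.2 59.2] ang 85.1
[[-0.953  0.303 -0.001]
 [ 0.303  0.953 -0.001]
 [ 0.    -0.001 -1.   ]]
[ 0.64588048 -0.00852883]
```

View pics/z1.png

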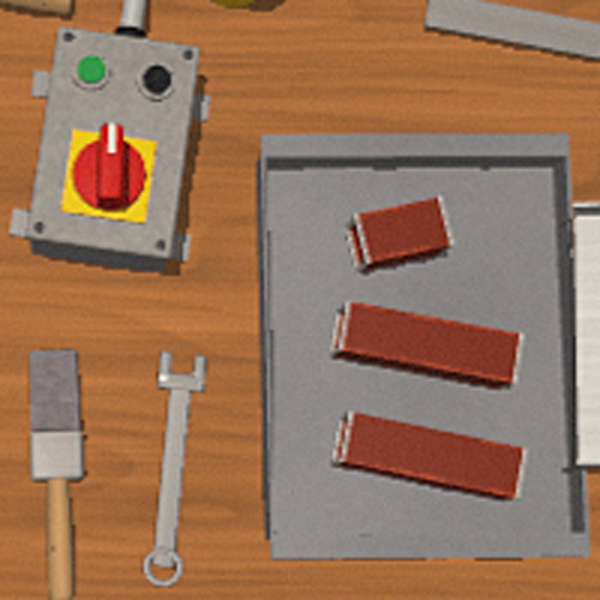

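```bash
cat >> h.py <<'E'
def pose(yaw):
    a=np.deg2rad(yaw);y=np.array([np.cos(a),np.sin(a),0]);z=np.array([0,0,-1.]);return np.c_[np.cross(y,z),y,z]
def go(*targets,start=None):
    "targets (x,y,z,yaw of tool y in deg): print one row (to repeat) per call"
    s=read_state();p,Q=np.array(s["tool_pos"]),R.from_rotvec(s["orientation"]).as_matrix()
    if start: p,Q=np.array(start[:3]),pose(start[3])
    for t in targets:
        g=np.array(t[:3]);yaw=np.rad2deg(np.arctan2(Q[1,1],Q[0,1]));d=t[3]-yaw
        n=int(max(1,np.ceil(np.linalg.norm(g-p)/.199),np.ceil(abs(d)/52)));p0=p.copy()
        for i in range(1,n+1):
            q=p0+(g-p0)*i/n;Q2=pose(yaw+d*i/n)
            print(np.round(np.r_[Q.T@(q-p)/.2,R.from_matrix(Q.T@Q2).as_rotvec()/np.pi],3).tolist());p,Q=q,Q2
        print("-- at",t)
E
python3 - <<'E'
from h import *
go((.62,-.008,.40,-96))
E
```

```text
[-0.742, -0.525, 0.006, -0.0, 0.0, 0.234]
[-0.902, 0.108, 0.005, 0.0, 0.0, 0.234]
[-0.597, 0.685, 0.005, 0.0, 0.0, 0.234]
[0.016, 0.908, 0.005, 0.0, 0.0, 0.234]
-- at (0.62, -0.008, 0.4, -96)
```

>>> arm_command([
  [-0.742,-0.525,0,0,0,0.234],
  [-0.742,-0.525,0,0,0,0.234],
  [-0.742,-0.525,0,0,0,0.234],
  [-0.742,-0.525,0,0,0,0.234],
  [-0.742,-0.525,0,0,0,0.234],
])

```text
t: 0.78
tool_pos: [0.2918, 0.4263, 0.4046]
orientation: [-1.565, -2.724, 0.0]
force: [-0.2, 1.0, 0.4]
opening: 0.093
gripper_force: 0.0
```

>>> arm_command([
  [-0.902,0.108,0,0,0,0.234],
  [-0.902,0.108,0,0,0,0.234],
  [-0.902,0.108,0,0,0,0.234],
  [-0.902,0.108,0,0,0,0.234],
  [-0.902,0.108,0,0,0,0.234],
])

```text
t: 1.4
tool_pos: [0.401, 0.2819, 0.4045]
orientation: [-2.435, -1.985, 0.001]
force: [0.6, -1.0, 0.4]
opening: 0.0927
gripper_force: 0.0
```

>>> arm_command([
  [-0.597,0.685,0,0,0,0.234],
  [-0.597,0.685,0,0,0,0.234],
  [-0.597,0.685,0,0,0,0.234],
  [-0.597,0.685,0,0,0,0.234],
  [-0.597,0.685,0,0,0,0.234],
])

```text
t: 2.02
tool_pos: [0.5104, 0.1375, 0.4044]
orientation: [-2.984, -0.982, 0.001]
force: [0.0, -0.5, -0.5]
opening: 0.0932
gripper_force: 0.0
```

>>> arm_command([
  [0.016,0.908,0.02,0,0,0.234],
  [0.016,0.908,0.02,0,0,0.234],
  [0.016,0.908,0.02,0,0,0.234],
  [0.016,0.908,0.02,0,0,0.234],
  [0.016,0.908,0.02,0,0,0.234],
])

```text
t: 2.65
tool_pos: [0.6198, -0.007, 0.4002]
orientation: [-3.138, 0.153, 0.001]
force: [0.3, 1.0, 0.0]
opening: 0.0929
gripper_force: 0.0
```

```bash
python3 - <<'E'
from h import *
c=read_camera("wrist");cv2.imwrite("pics/w1.png",c["image"][:,:,::-1]);s=read_state();print(s["t"],s["tool_pos"],s["q"],R.from_rotvec(s["orientation"]).as_matrix().round(3).tolist(),np.round(c["T"],3).tolist())
E
```

```text
2.7 [ 0.61961214 -0.00669211  0.4005255 ] [-9.36129045e-02  1.85200628e-01  1.43527583e+00  2.94053251e-04
  1.52164350e+00  1.57279055e+00] [[0.995, -0.095, -0.0], [-0.095, -0.995, 0.0], [-0.001, -0.0, -1.0]] [[-0.096, -0.956, -0.276, 0.696], [-0.995, 0.093, 0.027, -0.015], [-0.0, 0.278, -0.961, 0.381], [0.0, 0.0, 0.0, 1.0]]
```

View pics/w1.png

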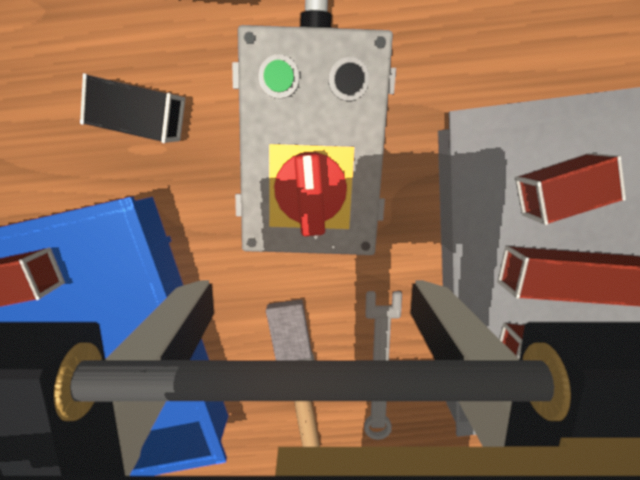

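The wrist view shows the disc centred at (311,187), the handle at ON, and the box corners at (239,27), (391,33), (372,254) and (243,249).

```bash
python3 - <<'E'
from h import *
c=read_camera("wrist")
print("disc",w(c,(311,187),.081))
P=[w(c,p,.07) for p in [(239,27),(391,33),(372,254),(243,249)]];print(np.round(P,4))
print("box centre",np.mean(P,0)); a=(P[0]+P[1]-P[2]-P[3]);print("yaw",np.rad2deg(np.arctan2(a[1],a[0])))
print("bar w/ends",w(c,(310,152),.115),w(c,(313,208),.115),w(c,(308,190),.115))
print("btn mid",(w(c,(279,76),.075)+w(c,(349,79),.075))/2)
E
```

```text
disc [ 0.65188134 -0.00968375]
[[ 0.7714  0.0316]
 [ 0.757  -0.0784]
 [ 0.5883 -0.0559]
 [ 0.6031  0.0531]]
box centre [ 0.67995236 -0.01241104]
yaw -7.447779912354328
bar w/ends [ 0.68061019 -0.01182501] [ 0.64197789 -0.01023316] [ 0.65500316 -0.00796107]
btn mid [ 0.73166342 -0.0195484 ]
```

```bash
python3 - <<'E'
from h import *
go((.651,-.0095,.36,-97.5),(.651,-.0095,.273,-97.5),(.651,-.0095,.273,-7))
E
```

```text
[0.158, -0.001, 0.204, -0.0, 0.0, 0.011]
-- at (0.651, -0.0095, 0.36, -97.5)
[0.0, 0.0, 0.435, 0.0, 0.0, 0.0]
-- at (0.651, -0.0095, 0.273, -97.5)
[0.0, 0.0, 0.0, 0.0, 0.0, -0.251]
[0.0, 0.0, 0.0, 0.0, 0.0, -0.251]
-- at (0.651, -0.0095, 0.273, -7)
```

>>> arm_command([
  [0.158,0,0.1,0,0,0.011],
  [0.158,0,0.204,0,0,0.011],
  [0.158,0,0.35,0,0,0.011],
  [0.158,0,0.5,0,0,0.011],
  [0.158,0,0.637,0,0,0.011],
])

```text
t: 3.38
tool_pos: [0.6501, -0.0104, 0.2719]
orientation: [-3.134, 0.212, 0.002]
force: [-0.4, -0.1, 0.4]
opening: 0.0929
gripper_force: 0.0
```

>>> arm_command([
  [0,0,0,0,0,0],
  [0,0,0,0,0,0],
  [0,0,0,0,0,0],
  [0,0,0,0,0,0],
  [0,0,0,0,0,0],
], fingers=1, force=25)

```text
t: 4.0
tool_pos: [0.6514, -0.0117, 0.274]
orientation: [3.134, -0.222, 0.002]
force: [-0.0, 0.1, 0.3]
opening: 0.0474
gripper_force: 0.0
```

>>> arm_command([
  [0,0,0,0,0,0],
  [0,0,0,0,0,0],
  [0,0,0,0,0,0],
  [0,0,0,0,0,0],
  [0,0,0,0,0,0],
])

```text
t: 4.62
tool_pos: [0.6517, -0.0096, 0.2733]
orientation: [-3.13, 0.219, -0.003]
force: [5.9, 10.1, -2.8]
opening: 0.0181
gripper_force: 24.4
```

>>> arm_command([
  [0,0,0,0,0,-0.05],
  [0,0,0,0,0,-0.1],
  [0,0,0,0,0,-0.15],
  [0,0,0,0,0,-0.2],
  [0,0,0,0,0,-0.25],
])

```text
t: 5.25
tool_pos: [0.6517, -0.0087, 0.2733]
orientation: [-2.973, -1.003, -0.005]
force: [3.3, 14.9, -1.4]
opening: 0.0179
gripper_force: 24.9
```

>>> arm_command([
  [0,0,0,0,0,-0.05],
  [0,0,0,0,0,-0.1],
  [0,0,0,0,0,-0.15],
  [0,0,0,0,0,-0.2],
  [0,0,0,0,0,-0.25],
])

```text
t: 5.88
tool_pos: [0.651, -0.0083, 0.2733]
orientation: [-2.362, -2.064, -0.005]
force: [-2.1, 17.1, 2.6]
opening: 0.0178
gripper_force: 24.9
```

```bash
python3 - <<'E'
from h import *
s=read_state();print(s["t"],s["tool_pos"],s["force"],s["wrist_torque"],R.from_rotvec(s["orientation"]).as_matrix()[:,1].round(3),s["opening"],s["gripper_force"])
E
```

```text
5.875 [ 0.65102217 -0.00827762  0.2732761 ] [-2.06290639 17.1488427   2.63262235] [ 2.66968222  0.3981683  -0.13251608] [ 0.991 -0.134 -0.001] 0.017785853005150384 24.94564265012741
```

>>> arm_command([
  [0,0,0,0,0,-0.005],
  [0,0,0,0,0,-0.01],
  [0,0,0,0,0,-0.015],
  [0,0,0,0,0,-0.015],
  [0,0,0,0,0,-0.015],
])

```text
t: 6.5
tool_pos: [0.651, -0.0086, 0.2733]
orientation: [-2.319, -2.113, -0.005]
force: [-2.2, 15.4, 1.6]
opening: 0.018
gripper_force: 25.3
```

>>> arm_command([
  [0,0,0,0,0,0],
  [0,0,0,0,0,0],
  [0,0,0,0,0,0],
  [0,0,0,0,0,0],
  [0,0,0,0,0,0],
], fingers=-1)

```text
t: 7.12
tool_pos: [0.6512, -0.0118, 0.2733]
orientation: [2.324, 2.114, -0.0]
force: [0.5, -0.5, -0.2]
opening: 0.0634
gripper_force: 0.0
```

```bash
python3 - <<'E'
from h import *
s=read_state();print(s["t"],s["force"],s["wrist_torque"],R.from_rotvec(s["orientation"]).as_matrix()[:,1].round(3),s["q"],s["opening"])
E
```

```text
7.125 [ 0.50048415 -0.48509345 -0.20238449] [-0.0441959   0.06693891 -0.00139659] [ 0.996 -0.094  0.   ] [-9.68251351e-02  3.57769217e-01  1.46788156e+00 -8.90822194e-05
  1.31593267e+00 -2.35447496e-03] 0.06336170420475218
```

>>> arm_command([
  [0,0,-0.1,0,0,0],
  [0,0,-0.3,0,0,0],
  [0,0,-0.5,0,0,0],
  [0,0,-0.6,0,0,0],
  [0,0,-0.6,0,0,0],
], fingers=-0.4)

```text
t: 7.75
tool_pos: [0.6516, -0.0116, 0.396]
orientation: [2.321, 2.112, 0.004]
force: [1.2, 0.4, -0.2]
opening: 0.0651
gripper_force: 0.0
```

```bash
python3 - <<'E'
from h import *
go((.441,-.266,.32,-10.5),(.441,-.266,.197,-10.5))
E
```

```text
[-0.683, -0.465, 0.188, 0.001, -0.0, 0.014]
[-0.703, -0.434, 0.19, 0.0, 0.0, 0.014]
-- at (0.441, -0.266, 0.32, -10.5)
[0.0, 0.0, 0.615, 0.0, 0.0, 0.0]
-- at (0.441, -0.266, 0.197, -10.5)
```

>>> arm_command([
  [-0.683,-0.465,0,0,0,0.014],
  [-0.683,-0.465,0.188,0,0,0.014],
  [-0.683,-0.465,0.188,0,0,0.014],
  [-0.683,-0.465,0.188,0,0,0.014],
  [-0.683,-0.465,0.188,0,0,0.014],
])

```text
t: 8.38
tool_pos: [0.5457, -0.1386, 0.3547]
orientation: [-2.369, -2.061, 0.001]
force: [0.1, 0.2, 0.5]
opening: 0.065
gripper_force: 0.0
```

>>> arm_command([
  [-0.703,-0.434,0.19,0,0,0.014],
  [-0.703,-0.434,0.19,0,0,0.014],
  [-0.703,-0.434,0.19,0,0,0.014],
  [-0.703,-0.434,0.19,0,0,0.014],
  [-0.703,-0.434,0.19,0,0,0.014],
])

```text
t: 9.0
tool_pos: [0.4414, -0.2656, 0.3182]
orientation: [2.413, 2.011, 0.001]
force: [0.9, -1.1, 0.0]
opening: 0.0649
gripper_force: 0.0
```

```bash
python3 - <<'E'
from h import *
c=read_camera("wrist");t=read_camera("top");s=read_state();print(s["t"],s["tool_pos"],s["opening"])
b=np.vstack([cv2.resize(c["image"],(480,360)),cv2.resize(t["image"][110:240,280:540],(480,240),interpolation=2)])
cv2.imwrite("pics/w2.png",b[:,:,::-1])
blobs(c,.043,(0,120,60),(8,255,255),800)
E
```

```text
9.1 [ 0.44164631 -0.26517827  0.31827549] 0.06487797191222366
[310. 238.] c [ 440.1 -268.2] size [135.3  39.3] ang 79.3
[436. 207.] c [ 525.8 -266.4] size [135.5  47.8] ang 80.0
[560. 166.] c [ 611.5 -245. ] size [56.3 72.4] ang 13.4
```

View pics/w2.png

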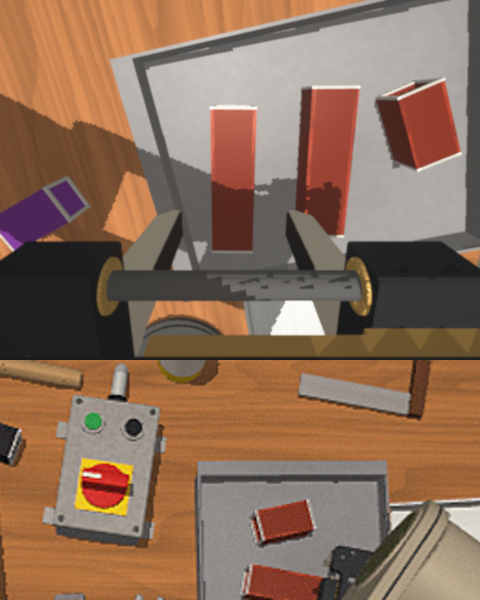

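The isolator is crosswise with its white mark to the left, so it is at OFF. In the wrist view the first part sits centred between the fingers. I'll descend and grip it.

>>> arm_command([
  [0,0,0.2,0,0,0],
  [0,0,0.4,0,0,0],
  [0,0,0.5,0,0,0],
  [0,0,0.6,0,0,0],
  [0,0,0.61,0,0,0],
])

```text
t: 9.72
tool_pos: [0.4406, -0.2648, 0.1944]
orientation: [-2.41, -2.011, 0.001]
force: [-0.8, -1.1, 0.6]
opening: 0.0652
gripper_force: 0.0
```

>>> arm_command([
  [0,0,0,0,0,0],
  [0,0,0,0,0,0],
  [0,0,0,0,0,0],
  [0,0,0,0,0,0],
  [0,0,0,0,0,0],
], fingers=1, force=40)

```text
t: 10.35
tool_pos: [0.4407, -0.2664, 0.1967]
orientation: [2.413, 2.009, 0.001]
force: [-0.3, 0.5, 6.1]
opening: 0.0397
gripper_force: 40.0
```

>>> arm_command([
  [0,0,-0.05,0,0,0],
  [0,0,-0.2,0,0,0],
  [0,0,-0.4,0,0,0],
  [0,0,-0.6,0,0,0],
  [0,0,-0.6,0,0,0],
])

```text
t: 10.98
tool_pos: [0.4414, -0.267, 0.3196]
orientation: [2.409, 2.006, 0.003]
force: [1.0, -0.5, -4.4]
opening: 0.0399
gripper_force: 40.0
```

```bash
python3 - <<'E'
from h import *
a=np.deg2rad(7.1);C=np.array([.4943,.2978])
for x in (-.07,.008): print(C+x*np.array([np.cos(a),np.sin(a)]))
p=C-.07*np.array([np.cos(a),np.sin(a)])
go((p[0],p[1],.32,6.8),(p[0],p[1],.2,6.8))
E
```

```text
[0.42483676 0.2891479 ]
[0.50223866 0.29878881]
[0.907, -0.195, -0.005, 0.002, 0.001, -0.032]
[0.922, -0.103, -0.001, 0.0, 0.0, -0.032]
[0.927, -0.011, -0.001, 0.0, 0.0, -0.032]
-- at (np.float64(0.4248367643480158), np.float64(0.28914789662816553), 0.32, 6.8)
[0.0, 0.0, 0.6, 0.0, 0.0, -0.0]
-- at (np.float64(0.4248367643480158), np.float64(0.28914789662816553), 0.2, 6.8)
```

>>> arm_command([
  [0.3,-0.065,0,0,0,-0.01],
  [0.6,-0.13,0,0,0,-0.02],
  [0.907,-0.195,0,0,0,-0.032],
  [0.907,-0.195,0,0,0,-0.032],
  [0.907,-0.195,0,0,0,-0.032],
])

```text
t: 11.6
tool_pos: [0.4344, -0.0803, 0.3142]
orientation: [-2.308, -2.129, 0.002]
force: [-0.1, -1.4, -3.8]
opening: 0.0398
gripper_force: 40.0
```

>>> arm_command([
  [0.3,-0.034,0,0,0,-0.01],
  [0.6,-0.068,0,0,0,-0.02],
  [0.922,-0.103,0,0,0,-0.032],
  [0.922,-0.103,0,0,0,-0.032],
  [0.922,-0.103,0,0,0,-0.032],
])

```text
t: 12.22
tool_pos: [0.4296, 0.1039, 0.315]
orientation: [-2.201, -2.242, 0.002]
force: [-0.2, -1.5, -4.0]
opening: 0.0397
gripper_force: 40.0
```

>>> arm_command([
  [0.3,0,0,0,0,-0.01],
  [0.6,-0.005,0,0,0,-0.02],
  [0.8,-0.01,0,0,0,-0.032],
  [0.927,-0.011,0,0,0,-0.032],
  [0.927,-0.011,0,0,0,-0.032],
])

```text
t: 12.85
tool_pos: [0.4247, 0.2894, 0.3152]
orientation: [2.087, 2.348, -0.001]
force: [0.6, -0.6, -2.7]
opening: 0.0395
gripper_force: 40.0
```

```bash
python3 - <<'E'
from h import *
c=read_camera("wrist");cv2.imwrite("pics/w3.png",c["image"][:,:,::-1])
blobs(c,.044,(0,120,60),(8,255,255),800)
s=read_state();print(s["t"],s["tool_pos"],s["opening"])
go((.4248,.2891,.200,6.8))
E
```

```text
[311. 423.] c [441.7 141.1] size [73.3 41.2] ang 6.9
[312. 256.] c [426.2 272.9] size [ 76.  147.5] ang 6.8
[544. 200.] c [575.2 332.2] size [ 47.  135.7] ang 5.8
12.9 [0.42469658 0.28860267 0.31516795] 0.0398594926491801
[0.003, 0.001, 0.576, -0.0, 0.0, -0.0]
-- at (0.4248, 0.2891, 0.2, 6.8)
```

View pics/w3.png

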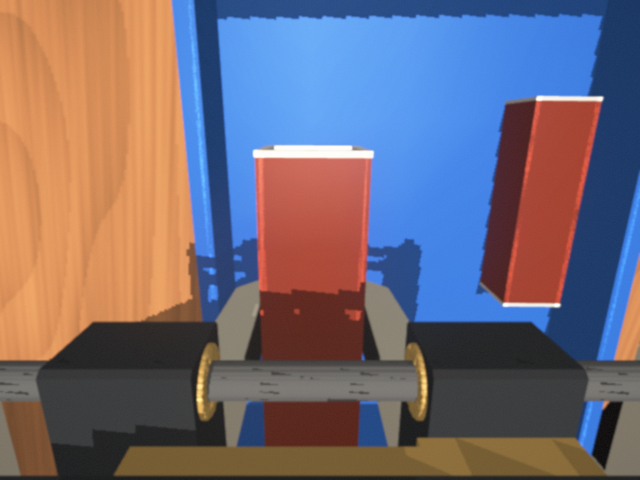

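The part is held straight and level at (311,256). The packed part is off to the right and the tote's left wall is clear. I'll lower it.

>>> arm_command([
  [0,0,0.2,0,0,0],
  [0,0,0.4,0,0,0],
  [0,0,0.52,0,0,0],
  [0,0,0.57,0,0,0],
  [0,0,0.575,0,0,0],
])

```text
t: 13.52
tool_pos: [0.4242, 0.2889, 0.2006]
orientation: [-2.087, -2.348, 0.001]
force: [0.2, -0.3, -4.0]
opening: 0.0396
gripper_force: 40.0
```

>>> arm_command([
  [0,0,0.003,0,0,0],
  [0,0,0.006,0,0,0],
  [0,0,0.009,0,0,0],
  [0,0,0.009,0,0,0],
  [0,0,0.009,0,0,0],
])

```text
t: 14.15
tool_pos: [0.4236, 0.2902, 0.199]
orientation: [2.085, 2.35, 0.0]
force: [0.2, -0.5, -3.7]
opening: 0.0394
gripper_force: 40.0
```

>>> arm_command([
  [0,0,0.005,0,0,0],
  [0,0,0.009,0,0,0],
  [0,0,0.012,0,0,0],
  [0,0,0.012,0,0,0],
  [0,0,0.012,0,0,0],
])

```text
t: 14.78
tool_pos: [0.4238, 0.2902, 0.1977]
orientation: [-2.085, -2.35, 0.0]
force: [-7.5, -3.4, 10.9]
opening: 0.0396
gripper_force: 40.0
```

Contact is made, so I'll release and retreat.

>>> arm_command([
  [0,0,0,0,0,0],
  [0,0,0,0,0,0],
  [0,0,0,0,0,0],
  [0,0,0,0,0,0],
  [0,0,0,0,0,0],
], fingers=-0.4)

```text
t: 15.4
tool_pos: [0.4237, 0.2901, 0.1965]
orientation: [2.085, 2.35, -0.0]
force: [-0.4, -0.2, -0.4]
opening: 0.0647
gripper_force: 0.0
```

>>> arm_command([
  [0,0,-0.2,0,0,0],
  [0,0,-0.4,0,0,0],
  [0,0,-0.6,0,0,0],
  [0,0,-0.6,0,0,0],
  [0,0,-0.6,0,0,0],
])

```text
t: 16.02
tool_pos: [0.4235, 0.29, 0.316]
orientation: [-2.085, -2.35, 0.0]
force: [-0.7, 0.6, -1.2]
opening: 0.0646
gripper_force: 0.0
```

```bash
python3 - <<'E'
from h import *
go((.531,-.266,.318,-10))
E
```

```text
[-0.941, 0.067, -0.003, -0.0, 0.0, 0.031]
[-0.93, 0.159, -0.003, 0.0, 0.0, 0.031]
[-0.91, 0.249, -0.003, 0.0, 0.0, 0.031]
-- at (0.531, -0.266, 0.318, -10)
```

>>> arm_command([
  [-0.941,0.067,0,0,0,0.031],
  [-0.941,0.067,0,0,0,0.031],
  [-0.941,0.067,0,0,0,0.031],
  [-0.941,0.067,0,0,0,0.031],
  [-0.941,0.067,0,0,0,0.031],
])

```text
t: 16.65
tool_pos: [0.459, 0.1048, 0.3152]
orientation: [-2.197, -2.243, 0.002]
force: [-0.3, -0.5, 0.0]
opening: 0.0649
gripper_force: 0.0
```

>>> arm_command([
  [-0.93,0.159,0,0,0,0.031],
  [-0.93,0.159,0,0,0,0.031],
  [-0.93,0.159,0,0,0,0.031],
  [-0.93,0.159,0,0,0,0.031],
  [-0.93,0.159,0,0,0,0.031],
])

```text
t: 17.27
tool_pos: [0.4953, -0.0789, 0.3157]
orientation: [-2.301, -2.136, 0.0]
force: [-0.7, 0.8, 1.3]
opening: 0.065
gripper_force: 0.0
```

>>> arm_command([
  [-0.91,0.249,0,0,0,0.031],
  [-0.91,0.249,0,0,0,0.031],
  [-0.91,0.249,0,0,0,0.031],
  [-0.91,0.249,0,0,0,0.031],
  [-0.91,0.249,0,0,0,0.031],
])

```text
t: 17.9
tool_pos: [0.5318, -0.2635, 0.3159]
orientation: [-2.402, -2.023, -0.0]
force: [-0.0, -0.1, 0.1]
opening: 0.0652
gripper_force: 0.0
```

```bash
python3 - <<'E'
from h import *
c=read_camera("wrist");blobs(c,.043,(0,120,60),(8,255,255),800)
t=read_camera("top");print("top");blobs(t,.044,(0,120,85),(8,255,200));blobs(t,.06,(100,120,60),(120,255,255),4000)
b=np.vstack([cv2.resize(c["image"],(400,300)),cv2.resize(t["image"][160:330,110:310],(400,300),interpolation=2)])
cv2.imwrite("pics/w4.png",b[:,:,::-1])
s=read_state();print(s["t"],s["tool_pos"],s["opening"])
E
```

```text
[310. 241.] c [ 529.7 -267.3] size [134.5  40.2] ang 80.3
[435. 196.] c [ 617.8 -247.3] size [44.1 65.6] ang 13.5
top
[207. 274.] c [425.  290.4] size [ 40.2 135.1] ang 6.4
[425. 230.] c [ 537.8 -225.3] size [54.5 39.9] ang 80.2
[189. 210.] c [579.8 333.9] size [ 40.2 134. ] ang 6.1
[434. 196.] c [ 621.  -244.9] size [40.1 63.5] ang 13.3
[322.   8.] c [1087.3   56.9] size [  67.9 1259.7] ang 1.4
[203. 245.] c [494.3 297.8] size [285.6 346.6] ang 7.1
18.0 [ 0.53170138 -0.26318738  0.31633448] 0.0649635125980693
```

View pics/w4.png

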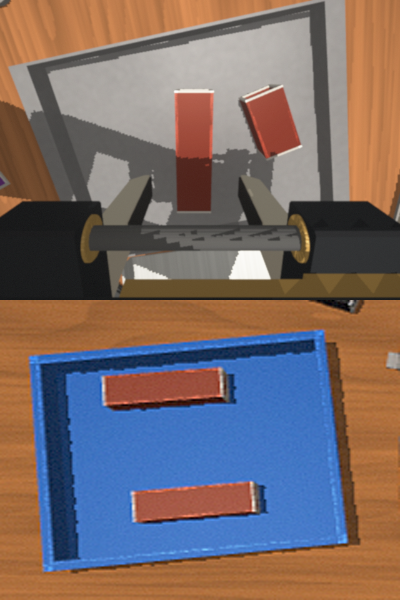

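The first part lies flat in the tote, parallel to the packed one, and nothing else has moved. The second part is centred between the fingers.

>>> arm_command([
  [-0.015,-0.003,0.2,0,0,0],
  [-0.015,-0.003,0.4,0,0,0],
  [-0.015,-0.003,0.5,0,0,0],
  [-0.015,-0.003,0.58,0,0,0],
  [-0.015,-0.003,0.595,0,0,0],
])

```text
t: 18.62
tool_pos: [0.5303, -0.268, 0.1972]
orientation: [-2.404, -2.022, 0.0]
force: [0.1, 0.1, 0.4]
opening: 0.0651
gripper_force: 0.0
```

>>> arm_command([
  [0,0,0,0,0,0],
  [0,0,0,0,0,0],
  [0,0,0,0,0,0],
  [0,0,0,0,0,0],
  [0,0,0,0,0,0],
], fingers=1)

```text
t: 19.25
tool_pos: [0.5303, -0.2688, 0.1985]
orientation: [2.404, 2.021, -0.0]
force: [-2.8, 0.7, 5.2]
opening: 0.0397
gripper_force: 40.0
```

>>> arm_command([
  [0,0,-0.05,0,0,0],
  [0,0,-0.2,0,0,0],
  [0,0,-0.4,0,0,0],
  [0,0,-0.6,0,0,0],
  [0,0,-0.6,0,0,0],
])

```text
t: 19.88
tool_pos: [0.5314, -0.2692, 0.3219]
orientation: [2.399, 2.017, 0.004]
force: [0.3, -0.2, -4.3]
opening: 0.04
gripper_force: 40.0
```

```bash
python3 - <<'E'
from h import *
go((.502,.2988,.318,6.6))
E
```

```text
[0.924, -0.211, 0.002, 0.002, 0.001, -0.031]
[0.94, -0.121, 0.006, 0.0, 0.0, -0.031]
[0.947, -0.031, 0.006, 0.0, 0.0, -0.031]
-- at (0.502, 0.2988, 0.318, 6.6)
```

>>> arm_command([
  [0.3,-0.07,0,0,0,-0.01],
  [0.6,-0.14,0,0,0,-0.02],
  [0.924,-0.211,0,0,0,-0.031],
  [0.924,-0.211,0,0,0,-0.031],
  [0.924,-0.211,0,0,0,-0.031],
])

```text
t: 20.5
tool_pos: [0.5199, -0.0789, 0.316]
orientation: [-2.301, -2.137, 0.002]
force: [0.2, -0.8, -4.3]
opening: 0.0396
gripper_force: 40.0
```

>>> arm_command([
  [0.3,-0.04,0,0,0,-0.01],
  [0.6,-0.08,0,0,0,-0.02],
  [0.94,-0.121,0,0,0,-0.031],
  [0.94,-0.121,0,0,0,-0.031],
  [0.94,-0.121,0,0,0,-0.031],
])

```text
t: 21.12
tool_pos: [0.5106, 0.1092, 0.3168]
orientation: [2.197, 2.245, -0.002]
force: [-0.7, -0.1, -3.8]
opening: 0.0396
gripper_force: 40.0
```

>>> arm_command([
  [0.3,-0.01,0,0,0,-0.01],
  [0.6,-0.02,0,0,0,-0.02],
  [0.8,-0.027,0,0,0,-0.031],
  [0.947,-0.031,0,0,0,-0.031],
  [0.947,-0.031,0,0,0,-0.031],
])

```text
t: 21.75
tool_pos: [0.5009, 0.2988, 0.317]
orientation: [2.086, 2.349, -0.001]
force: [0.2, -0.7, -4.2]
opening: 0.0398
gripper_force: 40.0
```

```bash
python3 - <<'E'
from h import *
s=read_state();print(s["t"],s["tool_pos"],s["opening"])
go((.502,.2988,.2005,6.6))
E
```

```text
21.75 [0.50089185 0.29883447 0.31701849] 0.03976199692588874
[-0.001, 0.006, 0.583, -0.0, 0.0, 0.001]
-- at (0.502, 0.2988, 0.2005, 6.6)
```

>>> arm_command([
  [0,0.005,0.2,0,0,0],
  [0,0.005,0.4,0,0,0],
  [0,0.005,0.52,0,0,0],
  [0,0.005,0.57,0,0,0],
  [0,0.005,0.58,0,0,0],
])

```text
t: 22.38
tool_pos: [0.5016, 0.298, 0.2013]
orientation: [2.087, 2.348, -0.001]
force: [0.5, -1.0, -3.6]
opening: 0.0398
gripper_force: 40.0
```

>>> arm_command([
  [0,0,0.004,0,0,0],
  [0,0,0.008,0,0,0],
  [0,0,0.012,0,0,0],
  [0,0,0.012,0,0,0],
  [0,0,0.012,0,0,0],
])

```text
t: 23.0
tool_pos: [0.5011, 0.2996, 0.1995]
orientation: [2.085, 2.35, 0.001]
force: [-0.7, 0.3, -2.6]
opening: 0.0393
gripper_force: 40.0
```

>>> arm_command([
  [0,0,0.004,0,0,0],
  [0,0,0.007,0,0,0],
  [0,0,0.01,0,0,0],
  [0,0,0.01,0,0,0],
  [0,0,0.01,0,0,0],
])

```text
t: 23.62
tool_pos: [0.5011, 0.2997, 0.1994]
orientation: [2.084, 2.35, 0.0]
force: [-10.1, -4.4, 17.9]
opening: 0.0399
gripper_force: 40.0
```

>>> arm_command([
  [0,0,0,0,0,0],
  [0,0,0,0,0,0],
  [0,0,0,0,0,0],
  [0,0,0,0,0,0],
  [0,0,0,0,0,0],
], fingers=-0.4)

```text
t: 24.25
tool_pos: [0.501, 0.2994, 0.197]
orientation: [-2.085, -2.35, 0.0]
force: [-0.2, -0.2, -0.2]
opening: 0.0657
gripper_force: 0.0
```

>>> arm_command([
  [0,0,-0.2,0,0,0],
  [0,0,-0.4,0,0,0],
  [0,0,-0.6,0,0,0],
  [0,0,-0.8,0,0,0],
  [0,0,-0.8,0,0,0],
])

```text
t: 24.88
tool_pos: [0.5021, 0.3, 0.3618]
orientation: [2.083, 2.348, 0.011]
force: [0.1, -0.1, 0.2]
opening: 0.0653
gripper_force: 0.0
```

>>> arm_command([
  [-0.9,0,0,0,0,0],
  [-0.9,0,0,0,0,0],
  [-0.9,0,0,0,0,0],
  [-0.9,0,0,0,0,0],
  [-0.9,0,0,0,0,0],
])

```text
t: 25.5
tool_pos: [0.5222, 0.1208, 0.3563]
orientation: [-2.085, -2.348, 0.001]
force: [-0.1, -0.1, 0.9]
opening: 0.0653
gripper_force: 0.0
```

>>> arm_command([
  [-0.8,0,0,0,0,0],
  [-0.8,0,0,0,0,0],
  [-0.8,0,0,0,0,0],
  [-0.8,0,0,0,0,0],
  [-0.8,0,0,0,0,0],
])

```text
t: 26.12
tool_pos: [0.5416, -0.0366, 0.3567]
orientation: [-2.083, -2.351, -0.0]
force: [0.0, -0.7, 0.1]
opening: 0.0653
gripper_force: 0.0
```

```bash
python3 - <<'E'
from h import *
t=read_camera("top");blobs(t,.044,(0,120,85),(8,255,200));blobs(t,.06,(100,120,60),(120,255,255),4000)
cv2.imwrite("pics/t5.png",t["image"][:,:,::-1])
s=read_state();print(s["t"],s["tool_pos"],s["force"])
E
```

```text
[206. 274.] c [425.2 290.7] size [ 39.6 134.5] ang 6.4
[204. 242.] c [502.3 303.2] size [ 39.9 134.2] ang 6.6
[192. 209.] c [579.7 333.9] size [ 40.2 134. ] ang 6.0
[434. 196.] c [ 621.  -244.9] size [40.1 63.5] ang 13.3
[324.   8.] c [1087.3   57.4] size [  67.9 1258.8] ang 1.4
[203. 245.] c [494.3 297.8] size [285.6 346.5] ang 7.1
26.175 [ 0.541544   -0.03641509  0.35679473] [-0.02109622 -0.66022543  0.72486644]
```

View pics/t5.png

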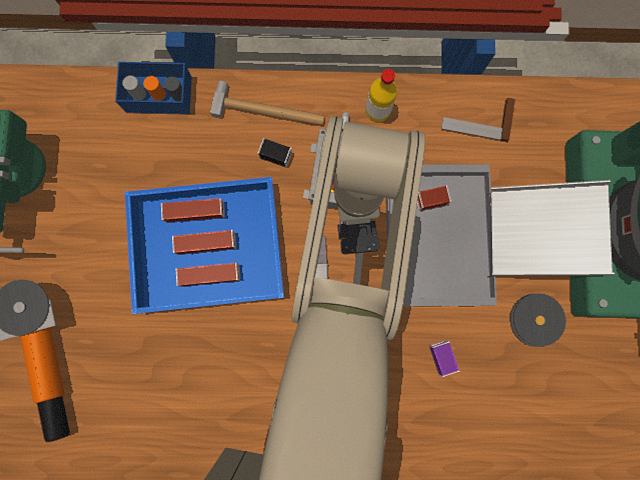

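Three parts lie flat and parallel in the tote, at (193,209), (204,242) and (207,274). The trim is still in the tray at (434,197). The arm is clear, so I'll hand the job in.

```bash
python3 -c "
from plant import *
print(close_job())"
```

```text
the job is handed in; nothing more can be done
None
```

The job is handed in, with no verdict returned: isolator turned to OFF, both finished lengths set down flat in the tote beside the packed one, and the trim end left in the tray, at about 26 s of the 72 s allowed.

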